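# Re-rack the spray cans from the service tray in the bench rack's colour order

### The job

Move the row of four spray cans with red, yellow, blue and green caps from the blue service tray over to the bench rack, so that the new row follows the order of the rack's coloured collars: each can stands upright, fully down, in the cup whose collar has the colour of its cap. Keep the cans upright and set them down rather than dropping them. Leave the black-capped can in the rack and the jar in the tray where they are.

Things in the scene. Friction and masses are not known exactly. Their poses are not given: they have to be found in the camera images.
- can_red_mid (a point): Upright slim spray can, red cap and sleeve, 40 mm diameter, 140 mm tall, 150 g; this is its centre, 70 mm above its foot. Straight metal wall up to 110 mm; cap above, 31 mm wide. Stands in the blue tray: one straight row of five bays, 76 mm apart, 70 mm deep, walls 38 mm high, floor 6 mm above the table. 36 mm gaps between cans: grip across the row, 95 to 107 mm above the foot.
- can_yellow_mid (a point): Upright slim spray can, yellow cap and sleeve, 40 mm diameter, 140 mm tall, 150 g; this is its centre, 70 mm above its foot. Straight metal wall up to 110 mm; cap above, 31 mm wide. Stands in the blue tray: one straight row of five bays, 76 mm apart, 70 mm deep, walls 38 mm high, floor 6 mm above the table. 36 mm gaps between cans: grip across the row, 95 to 107 mm above the foot.
- can_blue_mid (a point): Upright slim spray can, blue cap and sleeve, 40 mm diameter, 140 mm tall, 150 g; this is its centre, 70 mm above its foot. Straight metal wall up to 110 mm; cap above, 31 mm wide. Stands in the blue tray: one straight row of five bays, 76 mm apart, 70 mm deep, walls 38 mm high, floor 6 mm above the table. 36 mm gaps between cans: grip across the row, 95 to 107 mm above the foot.
- can_green_mid (a point): Upright slim spray can, green cap and sleeve, 40 mm diameter, 140 mm tall, 150 g; this is its centre, 70 mm above its foot. Straight metal wall up to 110 mm; cap above, 31 mm wide. Stands in the blue tray: one straight row of five bays, 76 mm apart, 70 mm deep, walls 38 mm high, floor 6 mm above the table. 36 mm gaps between cans: grip across the row, 95 to 107 mm above the foot.
- cup_red: Empty black round can cup with a red collar and red floor pad, fixed on the bench rack: 68 mm outside, 58 mm inside diameter, 30 mm high; origin at the centre of its underside (5 mm above the table), z up; a can stands on its floor, 4 mm above the origin. The rack is a flat steel strip with five such cups in one straight row, 76 mm apart, and a 22 mm high lip along one long edge.
- cup_yellow: Empty black round can cup with a yellow collar and yellow floor pad, fixed on the bench rack: 68 mm outside, 58 mm inside diameter, 30 mm high; origin at the centre of its underside (5 mm above the table), z up; a can stands on its floor, 4 mm above the origin. The rack is a flat steel strip with five such cups in one straight row, 76 mm apart, and a 22 mm high lip along one long edge.
- cup_blue: Empty black round can cup with a blue collar and blue floor pad, fixed on the bench rack: 68 mm outside, 58 mm inside diameter, 30 mm high; origin at the centre of its underside (5 mm above the table), z up; a can stands on its floor, 4 mm above the origin. The rack is a flat steel strip with five such cups in one straight row, 76 mm apart, and a 22 mm high lip along one long edge.
- cup_green: Empty black round can cup with a green collar and green floor pad, fixed on the bench rack: 68 mm outside, 58 mm inside diameter, 30 mm high; origin at the centre of its underside (5 mm above the table), z up; a can stands on its floor, 4 mm above the origin. The rack is a flat steel strip with five such cups in one straight row, 76 mm apart, and a 22 mm high lip along one long edge.
- can_black_mid (a point): Spray can of the same size with a black cap and a grey band, already in its cup with the grey collar, somewhere in the rack's row; this point is its centre, 70 mm above its foot. To be left alone.
- jar_mid (a point): Low amber glass jar with a steel lid, 42 mm in diameter and 66 mm tall, in one of the tray's five bays among the cans; this point is its centre, 33 mm above its foot. To be left alone.

How it is judged:
By the outcome, as a careful person would: the job done as asked, in the order asked, and still so for the second after the job is handed in, with the robot touching nothing.
It also fails if it takes over 102 s, if anything falls off the work surface, if the arm or the gripper's body presses on something with over 40 N, if the wrist force passes 120 N, or if a joint passes its speed limit or range.

### The arm

A 6-joint arm with a two-finger parallel gripper is mounted at the origin on the work surface. World frame = base frame: x ahead of the robot, y to its left, z up, the work surface at z = 0. Lengths are in mm, angles in rad, forces in N, time in s.
With the tool pointing down it reaches from about 350 to 975 mm from the base axis. Payload 7.1 kg.
Tool frame: the origin (TCP) lies midway between the tips of the shut fingers; the grasp point (between the pads) lies ctrl.tcp_to_grasp behind it (ctrl.tcp_to_grasp is the distance from the TCP to the grasp point, in mm); z points along the fingers, y is the direction in which the jaws open and shut (so a half turn about z gives the same grasp; the last joint's range is limited). The gripper opens to 88 mm and grips with 3 to 60 N. Pads are 20 mm wide; open, the fingers measure 115 mm over their backs; the gripper's body (75 mm by 178 mm) begins 61 mm behind the grasp point.
Start: joints at [1.294, 0.423, 1.63, -0, 1.089, -0.019], TCP at [159.315, 604.337, 222.675] pointing down, gripper open.
Joint ranges: [-3, 3], [-0.9, 2.11], [0.09, 2.58], [-1.31, 4.45], [0.11, 2.69], [-2.54, 2.54]. Speed limits (rad/s): [2.39, 2.39, 3.01, 3.14, 3.14, 3.14].

### API

Orientations are given as a rotation vector (axis times angle).
In Python, from workcell import ctrl gives the robot as it stands.
- The arm moves only by the tool play_rows, never from a script. Its argument "increments" is text: rows parted by semicolons, each of 5 numbers parted by spaces: the opening, from 0 (shut) to 1 (fully open), then the shift along the world's x, y, z in m, then the turn about the world's z in degrees. A call has 1 to 20 rows; each row shifts and turns the commanded pose from where the row before left it; what a row does not reach is not made up. A row lasts 1/10 s, in which the tool goes at most 50 mm and 8.59 degrees, less where a joint would pass 70% of its speed; a pose out of reach is approached as far as the arm can. A call is refused whole if a number of a shift passes 0.05 or a number of a turn 8.59, either way. A call with a gripper value outside its range is refused whole. The fingers move at their own pace and stop on an object; the grip force is fixed at half the most. Time passes only in rows, so rows that do not move let the fingers close. It gives the time, the measured TCP pose, the force and the opening at its end, in the units of the state.
- ctrl.get_obs(): the state, without advancing time (a new reading comes with each control period).
- ctrl.get_image(name): name is "side" or "top" or "wrist"; returns a dict with "img" (400x640x3 uint8, red, green, blue), "range_z" (400x640 float32, mm along the optical axis (not along the pixel's ray), 0 where there is no reading), "vertical_fov" (degrees; the focal length in pixels is half the picture's height over the tangent of half this angle, whatever the lens; pixels are square), "cx", "cy" (the principal point, pixels), "origin" and "attitude" of the camera in the world. Camera axes: x right, y down, z forward; pixel columns grow to the right and rows downward; lengths in mm; the calibration is good to about 2 mm. A picture is of the moment at which its call begins.
- ctrl.close_job(): hands the job in, once; it reports no verdict.
The state is a dict: "t": time; "qpos": joint angles; "qvel": joint speeds; "joint_torque": joint torques, N m; "ee_pos": TCP position; "orientation": TCP orientation; "ft_force": force on the tool from outside, world axes, zero at the start; "moment": the same for the moment, N m; "width": finger opening in mm.
Only numpy, scipy, OpenCV 4.12 (cv2) and the standard library are available. Lean on these libraries where they do the work, as an engineer would, in place of code of your own. Each camera call takes 0.05 s, during which the arm holds its last target. There are 200 camera calls.

## Working session

There is one attempt and no reset: what is moved stays moved. The work goes in short steps, Python scripts to look and compute and a tool call to move; the robot and the scene stay as the last step left them, time stands still between calls to the robot, and variables do not carry over. Pictures are saved under pics/ and viewed, on a budget of 14 in all, crops included, one or two more only if the job needs it, and the job is handed in when it is done.

Besides the shell and the picture viewer there is one more tool, called after "Emit:" as a command line: name --argument value ..., lists and objects as JSON in quotes. play_rows: Moves the arm, as the interface text tells. Its arguments: {"type":"object","properties":{"increments":{"type":"string"}},"required":["increments"]}

```bash
mkdir -p pics; ls; cat > h.py <<'E'
from workcell import ctrl
import numpy as np, cv2
from scipy.spatial.transform import Rotation as R
def grab(n,f=None):
    d=ctrl.get_image(n)
    if f: cv2.imwrite('pics/'+f,d['img'][:,:,::-1])
    return d
def att(d):
    a=np.array(d['attitude'],float)
    return a if a.shape==(3,3) else R.from_rotvec(a).as_matrix()
def rays(d,uv):
    uv=np.atleast_2d(uv).astype(float); f=200/np.tan(np.radians(d['vertical_fov'])/2)
    return np.c_[(uv[:,0]-d['cx'])/f,(uv[:,1]-d['cy'])/f,np.ones(len(uv))]@att(d).T
def onplane(d,uv,z):
    r=rays(d,uv);o=np.array(d['origin'],float)
    return o+r*((z-o[2])/r[:,2])[:,None]
def cloud(d):
    v,u=np.mgrid[:400,:640]; r=rays(d,np.c_[u.ravel(),v.ravel()])
    p=np.array(d['origin'],float)+r*d['range_z'].reshape(-1,1)
    p[d['range_z'].ravel()==0]=np.nan
    return p.reshape(400,640,3)
E
python3 - <<'E'
from h import *
for n in('top','side'):
    d=grab(n,n+'0.png'); print(n,d['vertical_fov'],d['cx'],d['cy'],d['origin'],d['attitude'])
print(ctrl.get_obs(),ctrl.tcp_to_grasp)
E
```

```text
pics
top 46.89027017393511 315.3768807578407 197.67677847603517 [505.3303503   19.24255734 888.43008409] [-2.18676649  2.21460189 -0.05056453]
side 57.63692947782867 313.9852400656219 198.4950553477814 [ 367.37635445 -483.47796607  464.18697238] [-2.2133357   0.39954268 -0.17104112]
{'t': 0.1, 'qpos': array([ 1.29398034e+00,  4.23755582e-01,  1.63055361e+00,  7.45823202e-09,
        1.08861068e+00, -1.90018691e-02]), 'qvel': array([ 9.14662366e-05, -1.87411849e-03, -8.76359793e-04, -1.22293351e-03,
       -1.22965892e-04, -5.04445329e-04]), 'joint_torque': array([-1.25339029e-03, -5.45611882e+01, -2.74322301e+01,  6.44068583e-02,
        1.88247801e-02, -6.21368940e-05]), 'ee_pos': array([159.2017041 , 603.89481908, 222.00851378]), 'orientation': array([-4.03827596e-01, -3.11533216e+00,  2.06189087e-03]), 'ft_force': array([ 0.72867783, -0.27152933,  0.09678557]), 'moment': array([ 0.00208825, -0.05416418, -0.04839895]), 'width': 87.77611569211638} 18.700000000000003
```

View pics/top0.png

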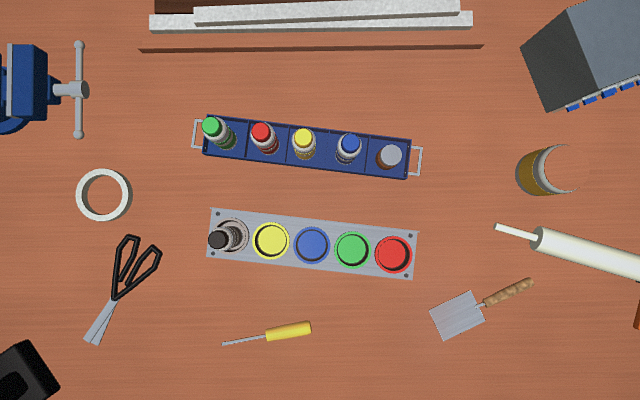

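View pics/side0.png

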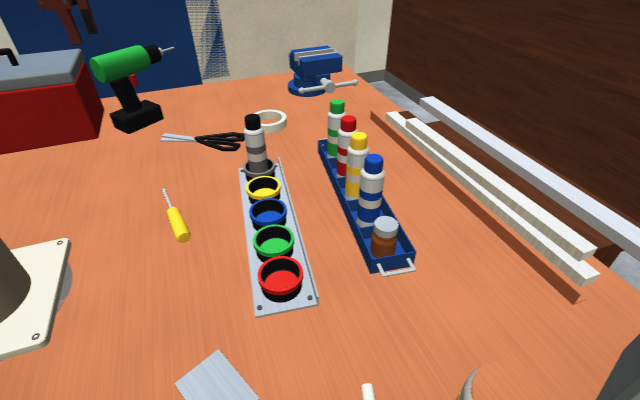

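The top view shows the tray cans as green (212,125), red (261,130), yellow (303,136) and blue (349,143), with the jar at (391,156). The rack has black (232,235), then cups yellow (270,240), blue (311,244), green (351,249) and red (393,254). The side view agrees with this order.

```bash
cat > meas.py <<'E'
from h import *
HUE={'red':((0,8),(172,180)),'yellow':((22,35),),'blue':((105,125),),'green':((45,80),)}
def mask(img,c):
    h=cv2.cvtColor(img,cv2.COLOR_RGB2HSV); m=np.zeros(img.shape[:2],bool)
    for a,b in HUE[c]: m|=(h[...,0]>=a)&(h[...,0]<=b)
    return m&(h[...,1]>120)&(h[...,2]>60)
def cans(d):
    P=cloud(d); out={}
    for c in HUE:
        m=mask(d['img'],c)&(P[...,2]>125)&(P[...,2]<170)&(P[...,0]>300)
        n,l,s,_=cv2.connectedComponentsWithStats(m.astype(np.uint8))
        if n<2: continue
        m=l==1+np.argmax(s[1:,4]); zt=np.nanmedian(P[m][:,2][P[m][:,2]>np.nanpercentile(P[m][:,2],60)])
        mt=m&(P[...,2]>zt-6)
        v,u=np.nonzero(mt)
        (cx,cy),r=cv2.minEnclosingCircle(np.c_[u,v].astype(np.float32))
        out[c]=dict(px=(round(cx),round(cy)),r=r,z=zt,n=len(u),circ=onplane(d,[cx,cy],zt)[0],cen=onplane(d,[u.mean(),v.mean()],zt)[0])
    return out
def cups(d):
    P=cloud(d); out={}
    for c in HUE:
        m=mask(d['img'],c)&(P[...,2]>24)&(P[...,2]<45)
        m[:200]=False
        v,u=np.nonzero(m)
        if len(u)<10: continue
        hull=cv2.convexHull(np.c_[u,v].astype(np.int32)); e=cv2.fitEllipse(hull)
        out[c]=dict(px=e[0],ax=e[1],z=np.nanmedian(P[m][:,2]),pos=onplane(d,e[0],35)[0],mean=P[m].mean(0))
    return out
E
python3 - <<'E'
from meas import *
np.set_printoptions(precision=1,suppress=True)
d=grab('top')
for f in(cans,cups):
    for c,o in f(d).items(): print(c,o)
E
```

```text
red {'px': (260, 131), 'r': 9.242145538330078, 'z': np.float64(147.2772828418921), 'n': 265, 'circ': array([646.4, 105.1, 147.3]), 'cen': array([646.5, 104.9, 147.3])}
yellow {'px': (302, 136), 'r': 8.860122680664062, 'z': np.float64(147.62161835998097), 'n': 244, 'circ': array([636.8,  36.7, 147.6]), 'cen': array([636.6,  36.3, 147.6])}
blue {'px': (23, 80), 'r': 36.40065002441406, 'z': np.float64(141.11963086681322), 'n': 1488, 'circ': array([736.7, 493.5, 141.1]), 'cen': array([736.6, 494. , 141.1])}
green {'px': (211, 125), 'r': 9.139647483825684, 'z': np.float64(147.47432575192016), 'n': 253, 'circ': array([656.9, 185.1, 147.5]), 'cen': array([656.7, 185.7, 147.5])}
red {'px': (194.97955322265625, 316.5680236816406), 'ax': (90.99357604980469, 457.62725830078125), 'z': np.float64(35.64393459668656), 'pos': array([327.3, 240. ,  35. ]), 'mean': array([ 435.1, -115.6,   35.6])}
yellow {'px': (278.73724365234375, 285.43145751953125), 'ax': (67.07698822021484, 126.14163208007812), 'z': np.float64(28.135021593146348), 'pos': array([381.9,  86.2,  35. ]), 'mean': array([375.6,  83.4,  30.6])}
blue {'px': (311.3811340332031, 245.05386352539062), 'ax': (36.52208709716797, 36.63746643066406), 'z': np.float64(36.13412390658425), 'pos': array([455. ,  25.3,  35. ]), 'mean': array([454.9,  24.3,  36. ])}
green {'px': (352.2204895019531, 249.69041442871094), 'ax': (36.20574188232422, 36.72698211669922), 'z': np.float64(36.04301149626474), 'pos': array([445.5, -49.9,  35. ]), 'mean': array([445. , -49.1,  36. ])}
```

```bash
sed -i 's/&(P\[...,0\]>300)/\&(P[...,0]>350)\&(P[...,0]<700)\&(abs(P[...,1])<260)/; s/m\[:200\]=False/m\&=(P[...,0]>405)\&(P[...,0]<505)\&(abs(P[...,1])<180)/' meas.py
python3 - <<'E'
from meas import *
np.set_printoptions(precision=1,suppress=True)
for n in('top','side'):
  d=grab(n);print(n)
  for c,o in cans(d).items(): print(c,o['px'],o['r'],o['circ'],o['cen'])
  for c,o in cups(d).items(): print('cup',c,o['px'],o['ax'],o['z'],o['pos'],o['mean'])
  # metal wall / cap fit from cloud
  P=cloud(d)
  for c,o in cans(d).items():
    Q=P.reshape(-1,3); Q=Q[(Q[:,2]>60)&(Q[:,2]<105)&(np.hypot(Q[:,0]-o['circ'][0],Q[:,1]-o['circ'][1])<28)]
    A=np.c_[2*Q[:,:2],np.ones(len(Q))]; s=np.linalg.lstsq(A,(Q[:,:2]**2).sum(1),rcond=None)[0]
    print(' wall',c,len(Q),s[:2],np.sqrt(s[2]+s[0]**2+s[1]**2))
o=ctrl.get_obs(); print(o['t'],o['ee_pos'],R.from_rotvec(o['orientation']).as_matrix())
E
```

```text
top
red (260, 131) 9.242145538330078 [646.4 105.1 147.3] [646.6 104.9 147.3]
yellow (303, 137) 8.92652702331543 [636.5  36.2 147.6] [636.7  36.2 147.6]
blue (350, 142) 9.058216094970703 [626.5 -40.  147.4] [626.3 -40.4 147.4]
green (210, 125) 9.019721984863281 [656.8 185.5 147.6] [656.7 185.7 147.6]
cup red (393.1093444824219, 254.2098388671875) (36.53062438964844, 37.60997772216797) 35.57894429971526 [ 436.3 -125.1   35. ] [ 438.3 -124.7   35.5]
cup yellow (270.3757019042969, 240.31590270996094) (36.39315414428711, 36.74529266357422) 36.11045457625903 [464.7 100.8  35. ] [465.8 101.5  36. ]
cup blue (311.3811340332031, 245.05386352539062) (36.52208709716797, 36.63746643066406) 35.9445074183065 [455.   25.3  35. ] [455.1  24.4  35.8]
cup green (352.24591064453125, 249.68875122070312) (36.27772903442383, 36.63846206665039) 35.87785224601993 [445.5 -49.9  35. ] [445.7 -49.4  35.9]
 wall red 106 [647.9 105.6] 20.017444291727315
 wall yellow 83 [637.3  36.2] 20.040182793905046
 wall blue 86 [627.3 -41.1] 19.946863348047543
 wall green 157 [658.1 186.3] 19.909038171121804
side
red (348, 1
[... 450 characters left out ...]
62.76226806640625, 187.25604248046875) (24.163190841674805, 34.90518569946289) 34.613275675046594 [463.2  95.   35. ] [461.7  93.2  33.9]
cup blue (267.45941162109375, 211.49801635742188) (27.59844207763672, 37.65970230102539) 34.709799891176374 [453.6  19.8  35. ] [452.9  15.2  33.6]
cup green (273.09027099609375, 240.1381072998047) (32.56125259399414, 40.939453125) 34.633870767095544 [444.2 -54.8  35. ] [443.4 -58.9  33.6]
 wall red 203 [642.6 103.7] 15.57243409119723
 wall yellow 322 [634.3  35.3] 17.828864334755245
 wall blue 485 [626.1 -40.9] 19.61314781162066
 wall green 209 [654.3 185. ] 16.908694511231253
0.25 [159.3 604.1 222.3] [[-1.   0.3 -0. ]
 [ 0.3  1.  -0. ]
 [ 0.  -0.  -1. ]]
```

Emit:
play_rows --increments "1 0.025 -0.021 0.002 -4.12;1 0.025 -0.021 0.002 -4.12;1 0.025 -0.021 0.002 -4.12;1 0.025 -0.021 0.002 -4.12;1 0.025 -0.021 0.002 -4.12;1 0.025 -0.021 0.002 -4.12;1 0.025 -0.021 0.002 -4.12;1 0.025 -0.021 0.002 -4.12;1 0.025 -0.021 0.002 -4.12;1 0.025 -0.021 0.002 -4.12;1 0.025 -0.021 0.002 -4.12;1 0.025 -0.021 0.002 -4.12;1 0.025 -0.021 0.002 -4.12;1 0.025 -0.021 0.002 -4.12;1 0.025 -0.021 0.002 -4.12;1 0.025 -0.021 0.002 -4.12;1 0.025 -0.021 0.002 -4.12;1 0.025 -0.021 0.002 -4.12;1 0.025 -0.021 0.002 -4.12;1 0.025 -0.021 0.002 -4.12"

```text
t: 2.25
ee_pos: [660.1, 183.3, 262.6]
orientation: [-2.359, -2.074, 0.0]
ft_force: [-0.2, 0.4, 0.3]
width: 87.6
```

```bash
cat > st.py <<'E'
from h import *
np.set_printoptions(precision=2,suppress=True)
o=ctrl.get_obs(); y=R.from_rotvec(o['orientation']).as_matrix()
print('t',o['t'],'p',o['ee_pos'],'jawdeg',np.degrees(np.arctan2(y[1,1],y[0,1])),'z',y[:,2],'F',o['ft_force'],'w',o['width'],'q',o['qpos'])
E
python3 st.py; python3 - <<'E'
from meas import *
np.set_printoptions(precision=1,suppress=True)
d=grab('wrist','w1.png'); print(d['origin'],att(d))
for c,o in cans(d).items(): print(c,o['px'],o['r'],o['circ'],o['cen'])
E
```

```text
t 2.25 p [660.15 183.31 262.57] jawdeg -7.346333306768567 z [-0. -0. -1.] F [-0.25  0.4   0.3 ] w 87.58024233989312 q [0.25 0.47 1.45 0.   1.22 0.38]
[669.5 259.8 424.9] [[ 1.  -0.1 -0. ]
 [-0.1 -1.  -0.3]
 [-0.   0.3 -1. ]]
red (318, 265) 13.471243858337402 [648.9 108.7 146.6] [648.6 108.2 146.6]
yellow (316, 326) 8.500100135803223 [636.5  28.5 146.9] [636.4  26.7 146.9]
blue (316, 358) 9.513249397277832 [628.8 -29.2 136.7] [629.6 -26.3 136.7]
green (318, 195) 14.4223051071167 [658.9 187.9 146.7] [658.7 187.9 146.7]
```

View pics/w1.png

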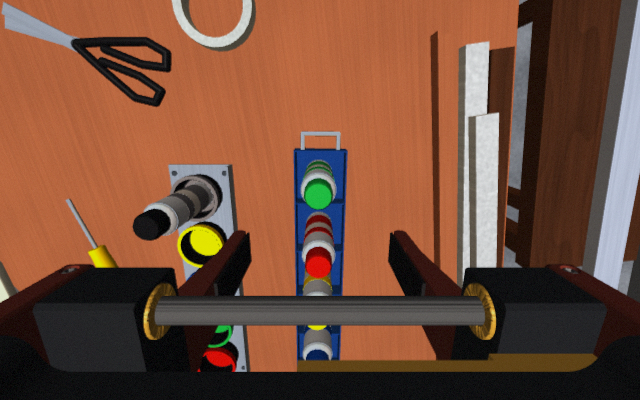

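Emit:
play_rows --increments "1 -0.002 0.003 -0.03 0.2;1 0 0 -0.04 0;1 0 0 -0.04 0;1 0 0 -0.03 0;1 0 0 -0.02 0;1 0 0 -0.01 0;1 0 0 -0.004 0;1 0 0 0 0;0 0 0 0 0;0 0 0 0 0;0 0 0 0 0;0 0 0 0 0;0 0 0 0 0;0 0 0 0 0"

```text
t: 3.7
ee_pos: [657.3, 187.3, 88.8]
orientation: [2.352, 2.082, 0.0]
ft_force: [1.2, -0.0, 0.7]
width: 43.3
```

```bash
python3 st.py
```

```text
t 3.7 p [657.34 187.32  88.77] jawdeg -6.971649808830702 z [ 0.  0. -1.] F [ 1.19 -0.03  0.69] w 43.3234252193532 q [ 0.26  0.66  1.56 -0.    0.91  0.38]
```

Emit:
play_rows --increments "0 0 0 0 0;0 0 0 0 0;0 0 0 0 0;0 0 0 0.005 0;0 0 0 0.015 0;0 0 0 0.03 0;0 0 0 0.04 0;0 0 0 0.04 0;0 0 0 0.03 0;0 0 0 0.005 0;0 0 0 0 0"

```text
t: 4.8
ee_pos: [657.6, 187.4, 254.9]
orientation: [2.352, 2.082, 0.003]
ft_force: [0.5, -0.2, -1.6]
width: 39.2
```

```bash
python3 st.py; python3 - <<'E'
from meas import *
np.set_printoptions(precision=1,suppress=True)
for n in('wrist','side','top'):
  d=grab(n,'b_'+n+'.png'); P=cloud(d);m=mask(d['img'],'green')&(P[...,2]>270)&(P[...,2]<325)&(P[...,0]>500)
  v,u=np.nonzero(m)
  if len(u):print(n,len(u),u.mean(),v.mean(),np.nanpercentile(P[m],[5,50,95],axis=0))
  print({k:o['circ'] for k,o in cans(d).items()}); print({k:o['pos'] for k,o in cups(d).items()})
E
```

```text
t 4.8 p [657.57 187.41 254.92] jawdeg -6.969798371587193 z [ 0.  0. -1.] F [ 0.46 -0.18 -1.58] w 39.22112239592159 q [ 0.26  0.48  1.46 -0.    1.2   0.38]
wrist 2390 317.963179916318 280.9857740585774 [[645.6 176.1 293.6]
 [657.5 198.  309.9]
 [668.8 201.7 313.2]]
{'red': array([nan, nan, nan]), 'yellow': array([637.3,  30. , 147. ]), 'blue': array([629.7, -26.8, 128.2])}
{'yellow': array([466.9, 102.7,  35. ])}
side 239 337.489539748954 22.531380753138077 [[639.9 170.7 290.6]
 [650.2 175.2 301.9]
 [665.4 188.8 310.5]]
{'red': array([641.8,  96.1, 145.7]), 'yellow': array([633.5,  30. , 145.7]), 'blue': array([623.5, -47. , 145.5])}
{'red': array([ 434.4, -129.9,   35. ]), 'yellow': array([463. ,  95.3,  35. ]), 'blue': array([453.6,  19.8,  35. ]), 'green': array([444.2, -55. ,  35. ])}
top 16 194.375 106.5 [[646.7 171.1 293. ]
 [650.5 171.9 298.9]
 [654.3 174.2 303.7]]
{'red': array([646.5, 104.9, 147.5]), 'yellow': array([636.9,  36.5, 147.6]), 'blue': array([626.1, -40.1, 147.5])}
{'red': array([ 436.3, -125.1,   35. ]), 'yellow': array([464.7, 100.8,  35. ]), 'blue': array([455. ,  25.3,  35. ]), 'green': array([445.5, -49.9,  35. ])}
  return np.nanmean(a, axis, out=out, keepdims=keepdims)
meas.py:17: RuntimeWarning: Mean of empty slice.
  out[c]=dict(px=(round(cx),round(cy)),r=r,z=zt,n=len(u),circ=onplane(d,[cx,cy],zt)[0],cen=onplane(d,[u.mean(),v.mean()],zt)[0])
  ret = ret.dtype.type(ret / rcount)
```

View pics/b_side.png

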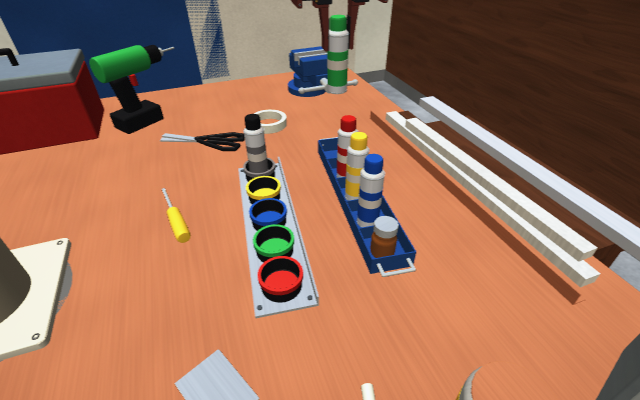

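View pics/b_wrist.png

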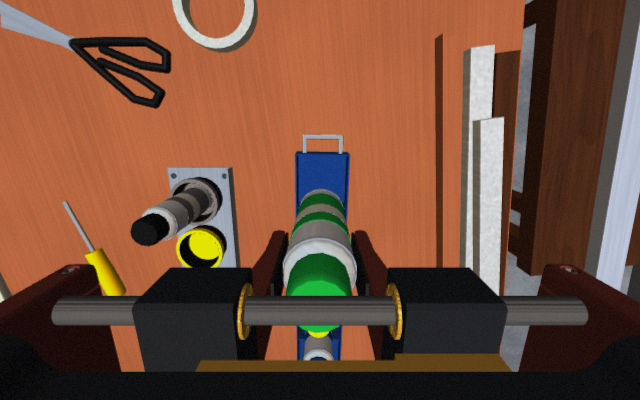

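The side view shows the green can upright in the jaws at (338,55). The wrist view shows it centred between the fingers, at column 318. Next I move it over to the green cup.

Emit:
play_rows --increments "0 -0.01 -0.012 0 0;0 -0.02 -0.022 0 0;0 -0.025 -0.028 0 0;0 -0.025 -0.028 0 0;0 -0.025 -0.028 0 0;0 -0.025 -0.028 0 0;0 -0.025 -0.028 0 0;0 -0.025 -0.028 0 0;0 -0.02 -0.022 0 0;0 -0.01 -0.011 0 0;0 0 0 0 0;0 0 0 0 0"

```text
t: 6.15
ee_pos: [447.8, -47.4, 253.3]
orientation: [-2.353, -2.081, -0.0]
ft_force: [-0.1, 0.7, -2.4]
width: 39.7
```

```bash
python3 st.py; python3 - <<'E'
from meas import *
np.set_printoptions(precision=1,suppress=True)
for n in('wrist',):
  d=grab(n,'c_'+n+'.png')
  print({k:o['circ'] for k,o in cans(d).items()}); print({k:(o['pos'],o['ax']) for k,o in cups(d).items()})
E
```

```text
t 6.15 p [447.81 -47.44 253.34] jawdeg -7.009420221733599 z [-0.  0. -1.] F [-0.14  0.72 -2.37] w 39.738477539985716 q [-0.13  0.12  1.97  0.    1.05 -0.01]
{'red': array([644.6, 100.8, 146.7]), 'yellow': array([634.6,  36.4, 146.8]), 'blue': array([624.6, -39.7, 146.8])}
{'yellow': (array([465.2, 101.6,  35. ]), (54.825286865234375, 61.016082763671875)), 'blue': (array([455.8,  26. ,  35. ]), (51.86997604370117, 53.989444732666016)), 'green': (array([446.2, -48.9,  35. ]), (48.61799240112305, 48.89067840576172))}
```

View pics/c_wrist.png

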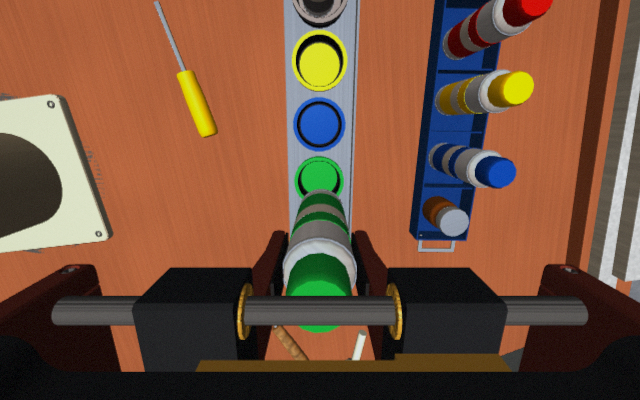

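The wrist view shows the held can over the green cup at (320,178). Its cup positions agree with the top view to within about 2 mm. I now lower the can.

Emit:
play_rows --increments "0 -0.001 -0.001 -0.02 0;0 0 0 -0.04 0;0 0 0 -0.04 0;0 0 0 -0.03 0;0 0 0 -0.02 0;0 0 0 -0.006 0;0 0 0 -0.003 0;0 0 0 0 0;0 0 0 0 0"

```text
t: 7.1
ee_pos: [447.3, -48.6, 95.6]
orientation: [2.351, 2.082, 0.002]
ft_force: [-0.1, -0.0, -1.2]
width: 39.6
```

```bash
python3 st.py
```

```text
t 7.1 p [447.31 -48.6   95.58] jawdeg -6.954974139238112 z [ 0. -0. -1.] F [-0.07 -0.05 -1.21] w 39.59413419088756 q [-0.13  0.38  2.09  0.    0.66 -0.01]
```

Emit:
play_rows --increments "0 0 0 -0.002 0;0 0 0 -0.001 0;0 0 0 -0.001 0;0 0 0 0 0;0 0 0 0 0"

```text
t: 7.6
ee_pos: [447.0, -48.8, 91.5]
orientation: [2.352, 2.081, 0.002]
ft_force: [-1.4, 0.3, 6.8]
width: 39.5
```

```bash
python3 st.py
```

```text
t 7.6 p [447.01 -48.82  91.52] jawdeg -6.980642090658133 z [ 0. -0. -1.] F [-1.4   0.29  6.84] w 39.496727388330676 q [-0.14  0.39  2.09 -0.    0.65 -0.01]
```

Emit:
play_rows --increments "1 0 0 0 0;1 0 0 0 0;1 0 0 0 0;1 0 0 0 0;1 0 0 0 0;1 0 0 0.02 0;1 0 0 0.04 0;1 0 0 0.04 0;1 0 0 0.03 0;1 0.02 0.015 0.02 0;1 0.03 0.023 0 0;1 0.035 0.027 0 0;1 0.035 0.027 0 0;1 0.035 0.027 0 0;1 0.03 0.023 0 0;1 0.015 0.013 0 0;1 0 0 0 0;1 0 0 0 0"

```text
t: 9.4
ee_pos: [645.6, 106.2, 239.9]
orientation: [-2.351, -2.082, 0.002]
ft_force: [0.2, -0.7, 0.6]
width: 88.0
```

```bash
python3 st.py; python3 - <<'E'
from meas import *
np.set_printoptions(precision=1,suppress=True)
for n in('top','wrist'):
  d=grab(n,'d_'+n+'.png')
  print({k:(o['circ'],o['r']) for k,o in cans(d).items()})
E
```

```text
t 9.4 p [645.59 106.25 239.9 ] jawdeg -6.9372570453646025 z [-0. -0. -1.] F [ 0.24 -0.75  0.55] w 88.00063281523448 q [ 0.15  0.45  1.55 -0.    1.15  0.27]
{'red': (array([647.8, 115.3, 145.9]), 0.5001000165939331), 'yellow': (array([636.7,  36.6, 147.6]), 8.82276439666748), 'blue': (array([625.9, -40.3, 147.3]), 9.046819686889648), 'green': (array([447. , -48.5, 150.6]), 9.125654220581055)}
{'red': (array([648.3, 107.2, 146.7]), 15.325441360473633), 'yellow': (array([637.9,  39.2, 146.6]), 14.196374893188477), 'blue': (array([628.4, -36.3, 146.8]), 13.473925590515137)}
```

View pics/d_top.png

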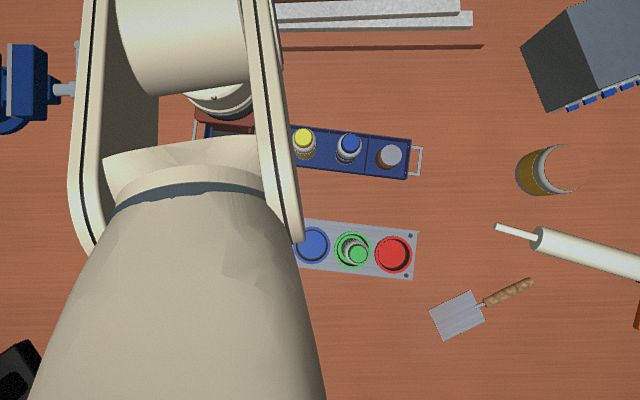

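The green can stands in its cup at (357,250) in the top view, and its cap top reads at the seated height. Next is the red can.

Emit:
play_rows --increments "1 0.002 0 -0.02 0;1 0 0 -0.04 0;1 0 0 -0.04 0;1 0 0 -0.03 0;1 0 0 -0.015 0;1 0 0 -0.005 0;1 0 0 -0.001 0;0 0 0 0 0;0 0 0 0 0;0 0 0 0 0;0 0 0 0 0;0 0 0 0 0;0 0 0 0 0;0 0 0 0 0;0 0 0 0 0;0 0 0 0 0"

```text
t: 11.1
ee_pos: [648.4, 106.3, 89.7]
orientation: [2.352, 2.082, 0.0]
ft_force: [0.7, -0.8, 0.8]
width: 39.1
```

```bash
python3 st.py
```

```text
t 11.1 p [648.42 106.34  89.72] jawdeg -6.970828897312617 z [ 0.  0. -1.] F [ 0.65 -0.85  0.81] w 39.11446071216875 q [ 0.14  0.63  1.63 -0.    0.88  0.27]
```

Emit:
play_rows --increments "0 0 0 0.005 0;0 0 0 0.02 0;0 0 0 0.04 0;0 0 0 0.04 0;0 0 0 0.04 0;0 0 0 0.025 0;0 -0.01 -0.011 0 0;0 -0.02 -0.022 0 0;0 -0.025 -0.027 0 0;0 -0.025 -0.027 0 0;0 -0.025 -0.027 0 0;0 -0.025 -0.027 0 0;0 -0.025 -0.027 0 0;0 -0.025 -0.027 0 0;0 -0.02 -0.022 0 0;0 -0.01 -0.011 0 0;0 -0.001 -0.002 0 0;0 0 0 0 0;0 0 0 0 0"

```text
t: 13.0
ee_pos: [437.9, -123.2, 259.4]
orientation: [-2.352, -2.083, -0.0]
ft_force: [-0.1, 1.2, -2.0]
width: 39.6
```

```bash
python3 st.py
```

```text
t 13.0 p [ 437.92 -123.15  259.44] jawdeg -6.937642839015651 z [ 0.  0. -1.] F [-0.06  1.25 -2.02] w 39.56733226762108 q [-0.3   0.12  1.95  0.    1.07 -0.18]
```

Emit:
play_rows --increments "0 0 -0.001 -0.02 0;0 0 0 -0.04 0;0 0 0 -0.04 0;0 0 0 -0.035 0;0 0 0 -0.02 0;0 0 0 -0.007 0;0 0 0 -0.002 0;0 0 0 0 0;0 0 0 -0.001 0;0 0 0 -0.001 0;0 0 0 -0.001 0;0 0 0 0 0;0 0 0 0 0"

```text
t: 14.3
ee_pos: [437.4, -124.7, 92.9]
orientation: [2.352, 2.082, 0.0]
ft_force: [-0.1, -0.4, -3.0]
width: 39.0
```

```bash
python3 st.py
```

```text
t 14.3 p [ 437.36 -124.73   92.86] jawdeg -6.9789018261808815 z [ 0. -0. -1.] F [-0.05 -0.37 -2.97] w 38.96648974706066 q [-0.3   0.4   2.08 -0.    0.66 -0.18]
```

Emit:
play_rows --increments "0 0 0 -0.001 0;0 0 0 0 0;0 0 0 0 0"

```text
t: 14.6
ee_pos: [437.7, -124.8, 92.6]
orientation: [2.352, 2.082, 0.0]
ft_force: [-2.2, 1.2, 11.9]
width: 39.5
```

Emit:
play_rows --increments "1 0 0 0 0;1 0 0 0 0;1 0 0 0 0;1 0 0 0 0;1 0 0 0 0;1 0 0 0.02 0;1 0 0 0.04 0;1 0 0 0.04 0;1 0 0 0.03 0;1 0.02 0.016 0.02 0;1 0.03 0.024 0.01 0;1 0.035 0.028 0 0;1 0.035 0.028 0 0;1 0.035 0.028 0 0;1 0.03 0.024 0 0;1 0.015 0.014 0 0;1 0 0 0 0;1 0 0 0 0"

```text
t: 16.4
ee_pos: [636.6, 37.3, 250.9]
orientation: [-2.351, -2.083, 0.002]
ft_force: [-0.8, -0.2, -0.3]
width: 87.8
```

```bash
python3 st.py; python3 - <<'E'
from meas import *
np.set_printoptions(precision=1,suppress=True)
for n in('top','side','wrist'):
  d=grab(n,'e_'+n+'.png')
  print({k:(o['circ'],o['r']) for k,o in cans(d).items()})
E
```

```text
t 16.4 p [636.64  37.31 250.95] jawdeg -6.927298284868182 z [-0. -0. -1.] F [-0.78 -0.18 -0.26] w 87.82534683421699 q [ 0.04  0.41  1.57 -0.    1.15  0.16]
{'red': (array([ 437.4, -124.5,  150.9]), 9.301628112792969), 'blue': (array([626.1, -37.5, 147.5]), 8.514793395996094)}
{'red': (array([ 435.3, -132.5,  148.8]), 11.068072319030762), 'yellow': (array([632.7,  28.4, 145.7]), 7.648629188537598), 'blue': (array([623.4, -47.1, 145.6]), 8.732224464416504), 'green': (array([445. , -57.9, 148.8]), 9.962529182434082)}
{'red': (array([459.9, 177.7, 149.1]), 0.5001000165939331), 'yellow': (array([637.6,  37.9, 146.8]), 14.760788917541504), 'blue': (array([628. , -38.6, 146.6]), 13.807842254638672), 'green': (array([460. , -41.1, 128.8]), 0.7072067856788635)}
```

View pics/e_side.png

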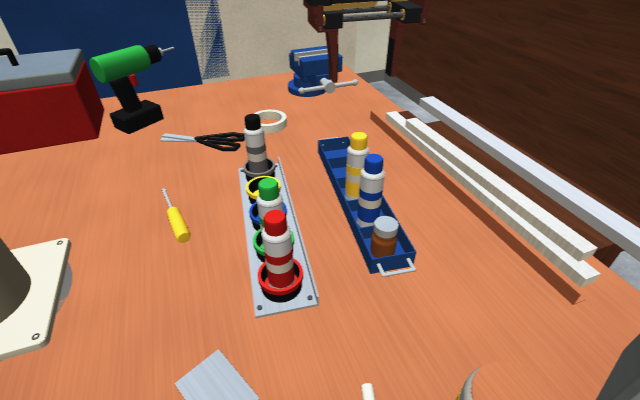

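The side view shows red and green upright in their cups, at (279,255) and (269,210). Next is the yellow can at about (637.7, 37.7), lowering the arm 162 mm.

Emit:
play_rows --increments "1 0.001 0 -0.02 0;1 0 0 -0.04 0;1 0 0 -0.04 0;1 0 0 -0.035 0;1 0 0 -0.018 0;1 0 0 -0.006 0;1 0 0 -0.003 0;0 0 0 0 0;0 0 0 0 0;0 0 0 0 0;0 0 0 0 0;0 0 0 0 0;0 0 0 0 0;0 0 0 0 0;0 0 0 0 0;0 0 0 0 0"

```text
t: 18.15
ee_pos: [638.4, 37.4, 89.8]
orientation: [-2.352, -2.082, -0.0]
ft_force: [-1.2, 1.2, 2.3]
width: 39.5
```

```bash
python3 st.py
```

```text
t 18.15 p [638.36  37.35  89.78] jawdeg -6.9732809603538 z [ 0.  0. -1.] F [-1.16  1.15  2.29] w 39.45788230439529 q [0.04 0.61 1.67 0.   0.86 0.16]
```

Emit:
play_rows --increments "0 0 0 0.005 0;0 0 0 0.02 0;0 0 0 0.04 0;0 0 0 0.04 0;0 0 0 0.04 0;0 0 0 0.025 0;0 -0.01 0.004 0 0;0 -0.02 0.008 0 0;0 -0.025 0.009 0 0;0 -0.025 0.009 0 0;0 -0.025 0.009 0 0;0 -0.025 0.009 0 0;0 -0.02 0.008 0 0;0 -0.015 0.005 0 0;0 -0.007 0.003 0 0;0 0 0 0 0;0 0 0 0 0"

```text
t: 19.85
ee_pos: [466.9, 101.3, 259.6]
orientation: [2.352, 2.082, 0.001]
ft_force: [0.6, 0.4, -1.8]
width: 39.4
```

```bash
python3 st.py
```

```text
t 19.85 p [466.91 101.31 259.63] jawdeg -6.965176233248379 z [ 0. -0. -1.] F [ 0.57  0.4  -1.78] w 39.389548454313086 q [ 0.19  0.16  1.91 -0.    1.07  0.31]
```

Emit:
play_rows --increments "0 -0.001 0.001 -0.02 0;0 0 0 -0.04 0;0 0 0 -0.04 0;0 0 0 -0.035 0;0 0 0 -0.02 0;0 0 0 -0.007 0;0 0 0 -0.002 0;0 0 0 0 0;0 0 0 -0.001 0;0 0 0 -0.001 0;0 0 0 -0.001 0;0 0 0 -0.001 0;0 0 0 0 0;0 0 0 0 0"

```text
t: 21.25
ee_pos: [465.8, 102.5, 92.7]
orientation: [2.352, 2.082, 0.002]
ft_force: [-2.4, 0.6, 9.9]
width: 39.5
```

```bash
python3 st.py
```

```text
t 21.25 p [465.77 102.49  92.69] jawdeg -6.966987448663044 z [ 0.  0. -1.] F [-2.37  0.62  9.93] w 39.47921147186306 q [0.19 0.42 2.04 0.   0.68 0.31]
```

Emit:
play_rows --increments "1 0 0 0 0;1 0 0 0 0;1 0 0 0 0;1 0 0 0 0;1 0 0 0 0;1 0 0 0.02 0;1 0 0 0.04 0;1 0 0 0.04 0;1 0 0 0.03 0;1 0.015 -0.013 0.02 0;1 0.025 -0.021 0.01 0;1 0.028 -0.025 0 0;1 0.03 -0.027 0 0;1 0.03 -0.026 0 0;1 0.022 -0.019 0 0;1 0.012 -0.01 0 0;1 0 0 0 0;1 0 0 0 0"

```text
t: 23.05
ee_pos: [626.3, -38.1, 251.2]
orientation: [-2.351, -2.081, 0.001]
ft_force: [-0.8, 0.2, 0.3]
width: 87.8
```

```bash
python3 st.py; python3 - <<'E'
from meas import *
np.set_printoptions(precision=1,suppress=True)
for n in('top','wrist'):
  d=grab(n)
  print({k:(o['circ'],o['r']) for k,o in cans(d).items()})
E
```

```text
t 23.05 p [626.32 -38.09 251.17] jawdeg -6.973611069462967 z [-0.  0. -1.] F [-0.8   0.24  0.28] w 87.78701731102058 q [-0.08  0.4   1.6   0.    1.15  0.04]
{'yellow': (array([464.1, 101.3, 150.7]), 8.920110702514648)}
{'red': (array([ 451.3, -118.9,  132. ]), 3.6401548385620117), 'yellow': (array([469.1, 100.2, 149.8]), 21.007648468017578), 'blue': (array([627.7, -39.9, 146.8]), 15.011258125305176), 'green': (array([449.7, -48.1, 149.7]), 14.594480514526367)}
```

Emit:
play_rows --increments "1 0.001 -0.001 -0.02 0;1 0 0 -0.04 0;1 0 0 -0.04 0;1 0 0 -0.035 0;1 0 0 -0.018 0;1 0 0 -0.006 0;1 0 0 -0.003 0;0 0 0 0 0;0 0 0 0 0;0 0 0 0 0;0 0 0 0 0;0 0 0 0 0;0 0 0 0 0;0 0 0 0 0;0 0 0 0 0;0 0 0 0 0"

```text
t: 24.75
ee_pos: [628.4, -39.7, 89.8]
orientation: [2.352, 2.082, 0.0]
ft_force: [-0.8, -0.6, 1.1]
width: 39.4
```

```bash
python3 st.py
```

```text
t 24.75 p [628.36 -39.66  89.79] jawdeg -6.969949112275307 z [ 0. -0. -1.] F [-0.78 -0.62  1.06] w 39.3790520485685 q [-0.08  0.6   1.7  -0.    0.85  0.04]
```

Emit:
play_rows --increments "0 0 0 0.005 0;0 0 0 0.02 0;0 0 0 0.04 0;0 0 0 0.04 0;0 0 0 0.04 0;0 0 0 0.025 0;0 -0.01 0.004 0 0;0 -0.02 0.008 0 0;0 -0.025 0.009 0 0;0 -0.025 0.009 0 0;0 -0.025 0.009 0 0;0 -0.025 0.01 0 0;0 -0.02 0.008 0 0;0 -0.015 0.006 0 0;0 -0.007 0.003 0 0;0 0 0 0 0;0 0 0 0 0"

```text
t: 26.45
ee_pos: [456.9, 26.3, 259.7]
orientation: [2.352, 2.082, 0.001]
ft_force: [-0.1, -0.1, -1.7]
width: 39.8
```

```bash
python3 st.py
```

```text
t 26.45 p [456.93  26.28 259.66] jawdeg -6.96320710946965 z [ 0. -0. -1.] F [-0.09 -0.07 -1.65] w 39.76283616588979 q [ 0.03  0.12  1.95 -0.    1.07  0.15]
```

Emit:
play_rows --increments "0 -0.001 0 -0.02 0;0 0 0 -0.04 0;0 0 0 -0.04 0;0 0 0 -0.035 0;0 0 0 -0.02 0;0 0 0 -0.007 0;0 0 0 -0.002 0;0 0 0 0 0;0 0 0 -0.001 0;0 0 0 -0.001 0;0 0 0 -0.001 0;0 0 0 -0.001 0;0 0 0 0 0;0 0 0 0 0"

```text
t: 27.85
ee_pos: [455.8, 26.4, 92.7]
orientation: [2.352, 2.082, 0.002]
ft_force: [-2.3, -1.0, 10.3]
width: 39.2
```

```bash
python3 st.py
```

```text
t 27.85 p [455.84  26.38  92.71] jawdeg -6.971129178267389 z [ 0.  0. -1.] F [-2.32 -1.   10.27] w 39.22842519750174 q [0.03 0.4  2.08 0.   0.66 0.15]
```

Emit:
play_rows --increments "1 0 0 0 0;1 0 0 0 0;1 0 0 0 0;1 0 0 0 0;1 0 0 0 0;1 0 0 0.02 0;1 0 0 0.04 0;1 0 0 0.04 0;1 0 0 0.04 0;1 0 0.01 0.03 0;1 -0.01 0.03 0 0;1 -0.01 0.04 0 0;1 -0.01 0.04 0 0;1 -0.01 0.04 0 0;1 -0.01 0.04 0 0;1 -0.01 0.04 0 0;1 -0.01 0.04 0 0;1 -0.01 0.04 0 0;1 -0.01 0.03 0 0;1 0 0.01 0 0"

```text
t: 29.85
ee_pos: [364.2, 388.6, 261.4]
orientation: [-2.349, -2.085, 0.0]
ft_force: [0.4, -1.0, 0.2]
width: 87.4
```

```bash
python3 st.py; python3 - <<'E'
from meas import *
np.set_printoptions(precision=1,suppress=True)
for n in('top','side'):
  d=grab(n,'f_'+n+'.png')
  print(n,{k:o['circ'] for k,o in cans(d).items()})
E
```

```text
t 29.85 p [364.16 388.64 261.41] jawdeg -6.805894206353344 z [-0.  0. -1.] F [ 0.43 -0.95  0.25] w 87.43862868681822 q [0.8  0.24 1.8  0.   1.1  0.91]
top {'red': array([ 437.8, -124.4,  150.4]), 'yellow': array([464.3, 101.1, 150.4]), 'blue': array([454.4,  25. , 150.7]), 'green': array([447.1, -49. , 150.5])}
side {'red': array([ 435.3, -132.5,  148.7]), 'yellow': array([462. ,  93.8, 148.9]), 'blue': array([452.7,  17.7, 148.8]), 'green': array([445.6, -55.4, 148.7])}
```

View pics/f_top.png

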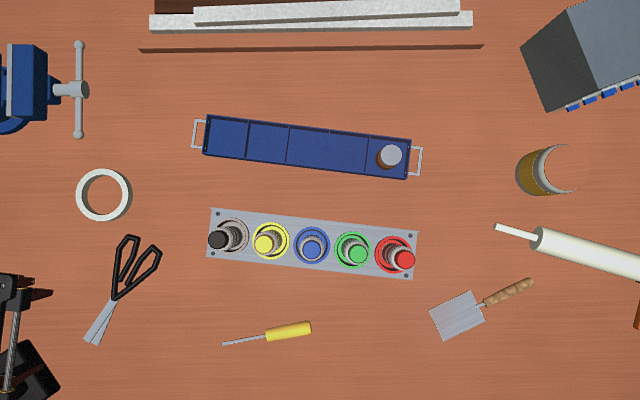

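View pics/f_side.png

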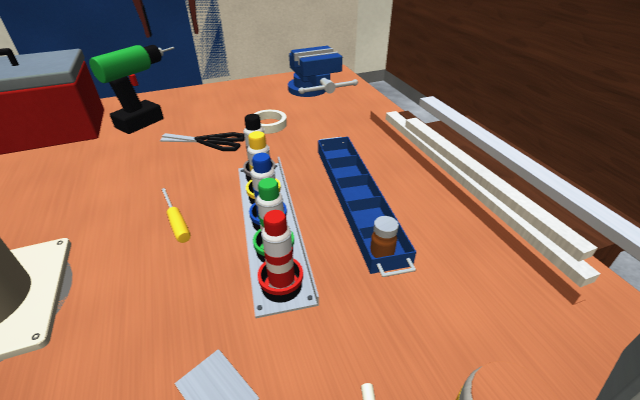

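The final pictures show all four cans upright in their matching cups: yellow (264,244), blue (311,249), green (357,253) and red (404,260). The black can at (218,239) and the jar at (391,156) have not moved. I'm handing the job in.

```bash
python3 -c "
from workcell import ctrl
print(ctrl.close_job())"
```

```text
the job is handed in; nothing more can be done
None
```

I moved the green, red, yellow and blue cans one at a time from the tray into the rack cups with matching collars, then handed the job in at about 30 s. Each can was lowered until the wrist sensor felt light contact, 7 to 12 N, before I opened the jaws.

- **Seating:** In the last top and side pictures all four caps sit at one height, 3 mm higher than in the tray, which is what fully seated cans should show. In the top view they are within about 2 mm of the cup centres.
- **Left alone:** The black can and the jar are where they were, and the arm ended well clear of everything.
- **Disagreement:** The side camera's positions differed from the top camera's by about 2–8 mm along the row. That includes a bias from its slanted view of the caps and cups. The top and wrist cameras mostly agreed to 2–3 mm, so I used those; the cups leave 9 mm of clearance all round.

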